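# Clamp the glued block with the jig's draw latch

### The arm

A 6-joint arm with a two-finger parallel gripper is mounted at the origin on the work surface; the furniture and walls round the work are solid. World frame = base frame: x ahead of the robot, y to its left, z up, the work surface at z = 0. Lengths are in m, angles in rad, forces in N, time in s.
With the tool pointing down it reaches from about 0.4 to 0.825 m from the base axis. Payload 7 kg.
Tool frame: the origin (TCP) lies midway between the tips of the shut fingers; the grasp point (between the pads) lies hold_point_z behind it (hold_point_z is the distance from the TCP to the grasp point, in m); z points along the fingers, y is the line along which they close (so a half turn about z gives the same grasp; the last joint's range is limited). The gripper opens to 88 mm and grips with 3 to 60 N. Pads are 19 mm wide; open, the fingers measure 130 mm over their backs; the gripper's body (78 mm by 193 mm) begins 47 mm behind the grasp point.
Start: joints at [-0.881, 0.359, 0.012, 0, -1.224, -0.288], TCP at [0.264, -0.621, 0.227] pointing down, gripper open.
Joint ranges: [-3.07, 3.07], [-1.43, 2.12], [-1.02, 1.25], [-3.03, 1.67], [-3.05, -0], [-3.03, 3.03]. Speed limits (rad/s): [2.39, 2.39, 3.01, 3.14, 3.14, 3.14].

### API

Orientations are given as [roll, pitch, yaw] about the fixed x, y, z axes, in that order (R = Rz(yaw) Ry(pitch) Rx(roll)).
In Python, from station import * gives the robot as it stands.
- The arm moves only by the tool apply_moves, never from a script. Its argument "steps" is a list of rows, each an object with "translation": the shift along the world's x, y, z scaled (see below), a list of three; "rotation": the turn, a rotation vector about the world's x, y, z scaled (see below), a list of three. A call has exactly 10 rows; each row is the pose to reach, as a shift and turn from the pose commanded when the call began; what a row does not reach only later rows make up. The controller multiplies each number of a shift by 250 mm and each number of a turn by 30 degrees. A row lasts 1/12 s, in which the tool goes at most 41.7 mm and 7.16 degrees, less where a joint would pass 70% of its speed; a pose out of reach is approached as far as the arm can. A call with a number of a shift or a turn outside -1 to 1 is refused whole. A call with a gripper value outside its range is refused whole. "jaw" is the closure, from -1 (fully open) to 1 (shut), so that 0 is half open, set as the call begins (left out, the last holds). The fingers move at their own pace and stop on an object; "newtons" is the grip in N (left out, the last holds). Time passes only in rows, so rows that repeat a pose let the fingers close, or fill a call up. It gives the time, the measured TCP pose, the force, the opening and the grip force at its end, in the units of the state.
- get_state(): the state, without advancing time (a new reading comes with each control period).
- grab_frame(name): name is "side" or "top"; returns the picture (480x640x3 uint8, blue, green, red); there is no depth.
- camera_model(name): a dict with "fx", "fy", "cx", "cy" (pixels), "xyz" and "rotation" of the camera in the world. Camera axes: x right, y down, z forward; pixel columns grow to the right and rows downward; lengths in m; the calibration is good to about 2 mm. A picture is of the moment at which its call begins. camera_model takes no time and is no camera call.
- job_done(): hands the job in; it is judged then, once.
The state is a dict: "t": time; "q": joint angles; "qd": joint speeds; "joint_efforts": joint torques, N m; "eef_pos": TCP position; "ee_rot": TCP orientation; "force": force on the tool from outside, world axes, zero at the start; "moment": the same for the moment, N m; "width": finger opening in m; "gripper_force": force on a finger pad.
Only numpy, scipy, OpenCV 4.12 (cv2) and the standard library are available. Lean on these libraries where they do the work, as an engineer would, in place of code of your own. Each camera call takes 0.05 s, during which the arm holds its last target. There are 200 camera calls.

### The job

Close the draw latch of the gluing jig so that it clamps the two-tone wooden block: take the wire loop by its brass knob, pull it over the keeper on the sliding jaw and hook it behind the lip, then throw the red lever over and press it down past its toggle point until it rests firmly on its rubber stop. Press it onto the stop gently, with no more than about 2 kg, and leave the things lying around the jig where they are.

Things in the scene. Friction and masses are not known exactly. Their poses are not given: they have to be found in the camera images.
- jig: gluing jig fixed to the table: plywood board 222x84 mm, 12 mm thick, with a wooden fence, a two-tone wooden block (top 36 mm above the table) and a draw latch. Origin on the table directly below the lever's pivot; x points level from the pivot to the keeper, y is across the jig, z up. The board spans x -103 to +119 mm, y +-42 mm. The jaw runs on two rods along x; nothing on the jig but the lever, the loop and the keeper stands higher than 58 mm
- lever_pivot (a point): axis of the lever's pivot pin, 50 mm above the table, along the jig's y
- lever_tip (a point): end of the red lever, 87 mm from the pivot, on its centre line. The grip is 20 mm wide across the jig, 12 mm thick, and runs from 33 to 87 mm from the pivot; the lever is steel and 10 mm wide below that
- lever (a joint): lever angle: 0 upright, positive when it leans away from the keeper; limits -0.40 to 2.0. 1.571 = level, pointing away from the keeper, which is the toggle point. It is stiff (about 0.19 N m of friction) and stays where it is left, so it does not snap shut by itself. Throwing it with the loop hooked takes up to about 8 N at the grip. It is home on its stop somewhere from 1.66 to 1.88 (the stop's height is set by a screw and differs each time)
- pull_knob (a point): centre of the brass pull knob at the free end of the loop, a cylinder 16 mm in diameter and 18 mm long whose axis lies across the jig; pinch it by its two ends, across the jig. It may pitch in the grasp. At the start it is about 65 mm above the table with free space round it
- loop_bar (a point): centre of the loop's cross bar (6 mm thick, across the jig), 28 mm nearer to the latch than the knob. The steel wire loop, 33 mm wide, swings freely on a pin 18 mm up the lever from the pivot; the bar is 101 mm from that pin. At the start the bar lies on top of the keeper's lip. To pass the lip it must be pulled away from the latch, which swings the stiff lever towards the keeper (about 10 N; firm end stop at lever -0.40)
- keeper_seat (a point): where the bar's centre lies when hooked: against the outer face of the keeper's post, under its lip. On the sliding jaw, 50 mm above the table; at the start 95 mm from the pivot. The lip is 18 mm wide, its underside 8 mm and its top 12 mm above this point, its tip 2 mm farther out than this point. A ledge under the seat, reaching 15 mm outwards from it, carries the bar: let down outside the lip, the bar rests on it at the seat's height
- jaw (a joint): travel of the sliding jaw towards the latch in m: 0 open (held by return springs, 12 N), about 0.012 when clamped (about 35 N)
- stop: aluminium foot on the board (origin on the board's top face, 78 mm from the pivot on the side away from the keeper) of the lever's stop: a screw with a black rubber pad 16 mm in diameter. The pad's top is 9.5 to 24.5 mm above this origin, set differently each time and not given by any reading; the pad is stiff (about 25 N per mm)
- black_tape: bystander: roll of black tape, 48 mm across, 18 mm high; origin under its centre
- lid_tan: bystander: tan felt-topped jar lid, 83 mm across, 13 mm high; origin under its centre
- eraser: bystander: white eraser 21x34x12 mm; origin under its centre

How it is judged:
By the outcome, as a careful person would: the job done as asked, in the order asked, and still so for the second after the job is handed in, with the robot touching nothing.
It also fails if it takes over 53 s, if anything falls off the work surface, if the arm or the gripper's body presses on something with over 40 N, if the wrist force passes 120 N, or if a joint passes its speed limit or range.

## Working session

There is one attempt and no reset: what is moved stays moved. The work goes in short steps, Python scripts to look and compute and a tool call to move; the robot and the scene stay as the last step left them, time stands still between calls to the robot, and variables do not carry over. Pictures are saved under pics/ and viewed, at most 10 in all, crops included, and the job is handed in when it is done.

Besides the shell and the picture viewer there is one more tool, called after "Request:" by a JSON object that holds its "op" and its "data", one argument or row to a line. apply_moves: Moves the arm, as the interface text tells. Shifts and turns lie within -1 to 1; 1 stands for 250 mm of shift or 30 degrees of turn. Its arguments: {"type":"object","properties":{"steps":{"type":"array"},"jaw":{"type":"number"},"newtons":{"type":"number"}},"required":["steps"]}

```bash
mkdir -p pics
python3 - <<'E'
from station import *
import cv2
s=get_state();print({k:s[k] for k in('t','eef_pos','ee_rot','force','width')}, [k for k in s])
for n in('side','top'):
    cv2.imwrite(f'pics/{n}0.png',grab_frame(n));print(n,camera_model(n))
try: print(hold_point_z)
except Exception as e: print(e)
E
```

```text
{'t': 0.0, 'eef_pos': array([ 0.26374724, -0.62080099,  0.22562361]), 'ee_rot': array([ 3.13994635e+00, -1.37180172e-04, -2.73992103e+00]), 'force': array([-0.01270083,  0.62343222,  0.59595921]), 'width': 0.08765579549573525} ['t', 'q', 'qd', 'joint_efforts', 'eef_pos', 'ee_rot', 'force', 'moment', 'gripper_force', 'width']
side {'fx': 540.8150226375828, 'fy': 540.8150226375828, 'cx': 316.19512657516384, 'cy': 235.4836288770298, 'xyz': array([ 0.52464182, -0.73563216,  0.62667506]), 'rotation': array([-2.15951331, -0.02292901,  0.07600577])}
top {'fx': 575.5217141915766, 'fy': 575.5217141915766, 'cx': 316.5475400584173, 'cy': 241.1284240075657, 'xyz': array([0.34500311, 0.06255785, 1.00798866]), 'rotation': array([-2.98991732, -0.00783706, -1.57418487])}
0.0188
```

View pics/side0.png

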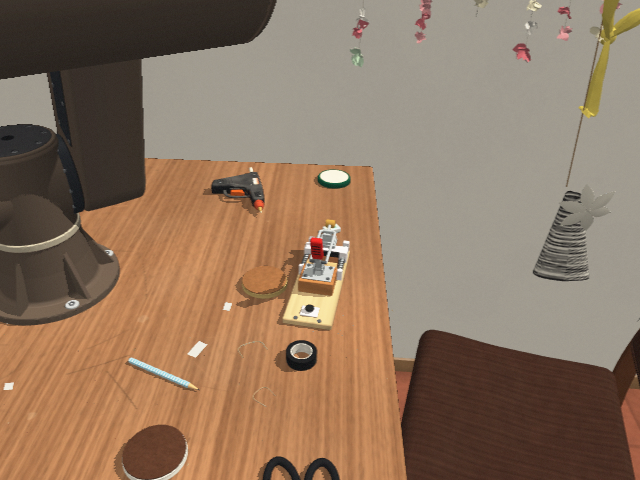

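View pics/top0.png

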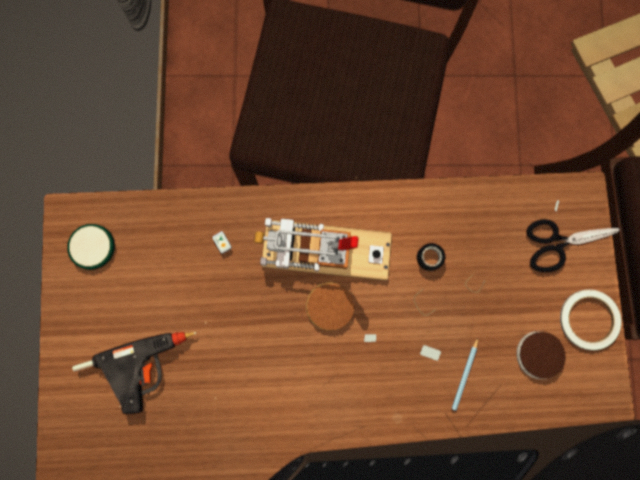

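The side view shows the jig near (320,285), with the lever at (317,248) and the knob near (331,224). In the top view the board runs from (263,250) to (391,255), the knob is near (260,237), the stop is at (376,254), and the tape and lid are nearby.

```bash
cat > h.py <<'E'
from station import *
import cv2, numpy as np
from scipy.spatial.transform import Rotation as R
def cam(n):
    c=camera_model(n); K=np.array([[c['fx'],0,c['cx']],[0,c['fy'],c['cy']],[0,0,1]])
    return K,R.from_euler('xyz',c['rotation']).as_matrix(),np.array(c['xyz'])
def ray(n,p):
    K,M,o=cam(n); d=M@np.linalg.inv(K)@[p[0],p[1],1]; return o,d/np.linalg.norm(d)
def plane(n,p,z):
    o,d=ray(n,p); return o+d*(z-o[2])/d[2]
def two(p,q):
    o1,d1=ray('side',p);o2,d2=ray('top',q)
    s=np.linalg.lstsq(np.c_[d1,-d2],o2-o1,rcond=None)[0]
    a,b=o1+s[0]*d1,o2+s[1]*d2; return (a+b)/2,np.linalg.norm(a-b)
def proj(n,P):
    K,M,o=cam(n); v=K@(M.T@(np.array(P)-o)); return v[:2]/v[2]
def crop(n,x,y,w,h,f,name):
    im=grab_frame(n); c=cv2.resize(im[y:y+h,x:x+w],None,fx=f,fy=f,interpolation=cv2.INTER_CUBIC); cv2.imwrite('pics/'+name,c)
E
python3 - <<'E'
from h import *
a=cv2.resize(grab_frame('side')[210:335,270:370],None,fx=4,fy=4,interpolation=2)
b=cv2.resize(grab_frame('top')[205:295,250:395],None,fx=2.7,fy=2.7,interpolation=2)
o=np.zeros((500,800,3),np.uint8);o[:a.shape[0],:400]=a;o[:b.shape[0],400:400+b.shape[1]]=b[:, :400]
cv2.imwrite('pics/z1.png',o);print(a.shape,b.shape)
for n in('side','top'):
    im=grab_frame(n);h=cv2.cvtColor(im,cv2.COLOR_BGR2HSV)
    for nm,lo,hi in(('red',(0,200,120),(6,255,255)),('brass',(12,150,110),(25,255,255)),('board',(12,40,130),(30,170,255))):
        m=cv2.inRange(h,lo,hi)
        m[:205]=0;m[340:]=0;m[:,:250]=0;m[:,400:]=0
        k,l,st,c=cv2.connectedComponentsWithStats(m)
        i=[j for j in range(1,k) if st[j,4]>15]
        print(n,nm,[(st[j].tolist(),c[j].round(1).tolist()) for j in i])
E
```

```text
(500, 400, 3) (243, 392, 3)
side red [([311, 238, 12, 21, 144], [316.8, 247.2])]
side brass [([326, 219, 10, 9, 57], [330.2, 222.1]), ([329, 257, 9, 5, 19], [332.5, 259.3]), ([250, 266, 36, 28, 775], [265.7, 278.9]), ([299, 268, 37, 27, 484], [317.1, 285.5])]
side board [([250, 205, 142, 135, 14822], [318.5, 274.1])]
top red [([339, 237, 19, 12, 171], [348.4, 242.7])]
top brass [([250, 205, 150, 135, 10881], [326.3, 280.6]), ([319, 250, 31, 19, 126], [337.8, 262.7])]
top board [([250, 205, 150, 135, 12111], [330.1, 268.6]), ([295, 226, 10, 7, 50], [298.7, 229.4]), ([292, 251, 9, 13, 87], [295.9, 256.9]), ([342, 251, 5, 15, 36], [344.6, 258.6]), ([325, 282, 12, 3, 18], [330.3, 282.8])]
```

View pics/z1.png

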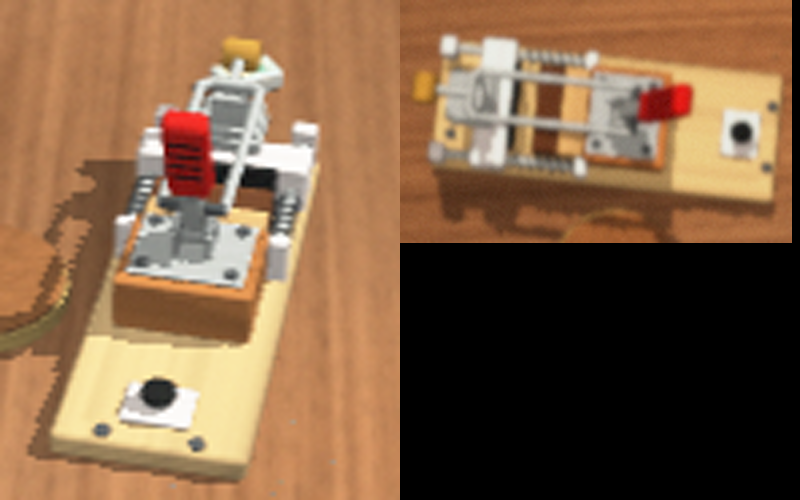

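The crop shows the knob at side (330.5,223) and top (259,237), with the loop bar lying on the keeper. The lever stands near upright, and the pad is at side (309.5,308) and top (376.3,254).

Run:
```python
from h import *
np.set_printoptions(precision=4,suppress=True)
print('knob',two((330.5,223.2),(258.9,236.9)))
print('pad',two((309.5,307.8),(376.3,253.9)))
print('red',two((316.8,247.2),(348.4,242.7)))
c=[plane('top',(391.1,232.4),.012),plane('top',(387.8,279.1),.012),plane('side',(283,319),.012),plane('side',(331.5,326.5),.012)]
print('corners',*c)
A=(c[0]+c[3])/2;B=(c[1]+c[2])/2
yv=(A-B)[:2]; print('width',np.linalg.norm(yv)); mid=((A+B)/2)[:2]
k=two((330.5,223.2),(258.9,236.9))[0]
d=k[:2]-mid; print('knob from end',np.linalg.norm(d)); ax=d/np.linalg.norm(d)
print('axis',ax,'angle deg',np.degrees(np.arctan2(ax[1],ax[0])),'perp chk deg',np.degrees(np.arctan2(-yv[0],yv[1])))
# board axis by long edge: bottom edge in top
O=mid+ax*.103; print('pivot',O)
r=two((316.8,247.2),(348.4,242.7))[0]; print('lever', (r[:2]-O)@ax, r[2]-.05)
```

```text
knob (array([0.4972, 0.1504, 0.0647]), np.float64(0.00146175514015136))
pad (array([ 0.4742, -0.0489,  0.0205]), np.float64(0.0016871643716548925))
red (array([0.4806, 0.0047, 0.108 ]), np.float64(0.0012876711269820317))
corners [ 0.5124 -0.0768  0.012 ] [ 0.4303 -0.0692  0.012 ] [ 0.4329 -0.0713  0.012 ] [ 0.5141 -0.0811  0.012 ]
width 0.08209924468501432
knob from end 0.22633791338598144
axis [0.1094 0.994 ] angle deg 83.71734709030204 perp chk deg -96.09563719041935
pivot [0.4837 0.0278]
lever -0.023248155359301866 0.05798439287314165
```

Request:
{"op": "apply_moves", "data": {
  "steps": [
    {"translation":[0.4,1,0],"rotation":[0,0,1]},
    {"translation":[0.4,1,0],"rotation":[0,0,1]},
    {"translation":[0.4,1,0],"rotation":[0,0,1]},
    {"translation":[0.4,1,0],"rotation":[0,0,1]},
    {"translation":[0.4,1,0],"rotation":[0,0,1]},
    {"translation":[0.4,1,0],"rotation":[0,0,1]},
    {"translation":[0.4,1,0],"rotation":[0,0,1]},
    {"translation":[0.4,1,0],"rotation":[0,0,1]},
    {"translation":[0.4,1,0],"rotation":[0,0,1]},
    {"translation":[0.4,1,0],"rotation":[0,0,1]}
  ],
  "jaw": 0.15,
  "newtons": 25
}}

```text
t: 1.13
eef_pos: [0.3641, -0.3714, 0.2268]
ee_rot: [-3.141, -0.0, -2.216]
force: [-0.4, -0.1, 0.1]
width: 0.0375
gripper_force: 0.0
```

Run:
```python
from h import *
np.set_printoptions(precision=4,suppress=True)
ax=np.array([np.cos(np.radians(83.8)),np.sin(np.radians(83.8))]);ay=np.array([-ax[1],ax[0]]);O=np.array([.4834,.028])
def jig(P): return np.array([(P[:2]-O)@ax,(P[:2]-O)@ay,P[2]])
for n,p in(('top',(268.5,222)),('top',(263.7,263.1))): print('post',jig(plane(n,p,.055)),jig(plane(n,p,.035)))
print('two',jig(two((346.2,243.7),(268.5,222))[0]),two((346.2,243.7),(268.5,222))[1])
print('knob',jig(np.array([.4972,.1504,.0647])))
```

```text
post [ 0.111  -0.0282  0.055 ] [ 0.1129 -0.0317  0.035 ]
post [0.1108 0.0418 0.055 ] [0.1127 0.0397 0.035 ]
two [ 0.1139 -0.0342  0.0275] 0.002244189795927274
knob [ 0.1232 -0.0005  0.0647]
```

Request:
{"op": "apply_moves", "data": {
  "steps": [
    {"translation":[0.4,1,0],"rotation":[0,0,1]},
    {"translation":[0.4,1,0],"rotation":[0,0,1]},
    {"translation":[0.4,1,0],"rotation":[0,0,1]},
    {"translation":[0.4,1,0],"rotation":[0,0,1]},
    {"translation":[0.4,1,0],"rotation":[0,0,1]},
    {"translation":[0.4,1,0],"rotation":[0,0,1]},
    {"translation":[0.4,1,0],"rotation":[0,0,1]},
    {"translation":[0.4,1,0],"rotation":[0,0,1]},
    {"translation":[0.4,1,0],"rotation":[0,0,1]},
    {"translation":[0.4,1,0],"rotation":[0,0,1]}
  ],
  "jaw": 0.3
}}

```text
t: 1.97
eef_pos: [0.4638, -0.1222, 0.2263]
ee_rot: [3.141, -0.0, -1.693]
force: [-0.4, -0.1, 0.2]
width: 0.0311
gripper_force: 0.0
```

Request:
{"op": "apply_moves", "data": {
  "steps": [
    {"translation":[0.13,1,0],"rotation":[0,0,0.03]},
    {"translation":[0.13,1,0],"rotation":[0,0,0.03]},
    {"translation":[0.13,1,0],"rotation":[0,0,0.03]},
    {"translation":[0.13,1,0],"rotation":[0,0,0.03]},
    {"translation":[0.13,1,0],"rotation":[0,0,0.03]},
    {"translation":[0.13,1,0],"rotation":[0,0,0.03]},
    {"translation":[0.13,1,0],"rotation":[0,0,0.03]},
    {"translation":[0.13,1,0],"rotation":[0,0,0.03]},
    {"translation":[0.13,1,0],"rotation":[0,0,0.03]},
    {"translation":[0.13,1,0],"rotation":[0,0,0.03]}
  ]
}}

```text
t: 2.8
eef_pos: [0.4964, 0.127, 0.2264]
ee_rot: [3.141, -0.0, -1.679]
force: [0.3, -1.0, -1.0]
width: 0.0308
gripper_force: 0.0
```

Request:
{"op": "apply_moves", "data": {
  "steps": [
    {"translation":[0,0.1,0],"rotation":[0,0,0]},
    {"translation":[0.004,0.106,-0.1],"rotation":[0,0,0]},
    {"translation":[0.004,0.106,-0.2],"rotation":[0,0,0]},
    {"translation":[0.004,0.106,-0.3],"rotation":[0,0,0]},
    {"translation":[0.004,0.106,-0.4],"rotation":[0,0,0]},
    {"translation":[0.004,0.106,-0.5],"rotation":[0,0,0]},
    {"translation":[0.004,0.106,-0.58],"rotation":[0,0,0]},
    {"translation":[0.004,0.106,-0.58],"rotation":[0,0,0]},
    {"translation":[0.004,0.106,-0.58],"rotation":[0,0,0]},
    {"translation":[0.004,0.106,-0.58],"rotation":[0,0,0]}
  ]
}}

```text
t: 3.63
eef_pos: [0.4984, 0.1547, 0.0829]
ee_rot: [-3.14, 0.001, -1.678]
force: [0.3, 0.4, 0.5]
width: 0.0304
gripper_force: 0.0
```

```bash
python3 -c "
from h import *
crop('side',250,150,150,130,5,'a1.png')"
```

```text
(no output)
```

View pics/a1.png

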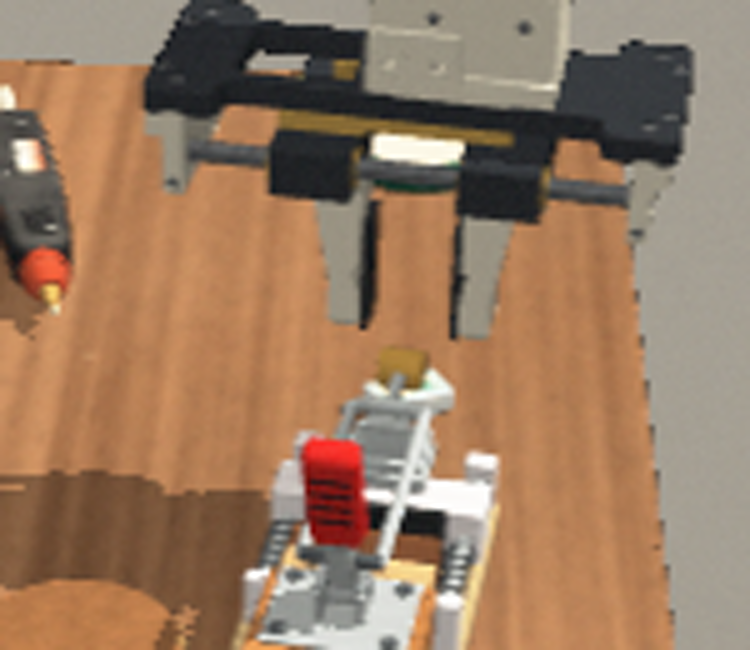

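The fingers straddle the knob: the gap is centred near crop x 410 and the knob is at 403. I'll descend and grip.

Request:
{"op": "apply_moves", "data": {
  "steps": [
    {"translation":[-0.004,0,-0.05],"rotation":[0,0,0]},
    {"translation":[-0.004,0,-0.1],"rotation":[0,0,0]},
    {"translation":[-0.004,0,-0.12],"rotation":[0,0,0]},
    {"translation":[-0.004,0,-0.12],"rotation":[0,0,0]},
    {"translation":[-0.004,0,-0.12],"rotation":[0,0,0]},
    {"translation":[-0.004,0,-0.12],"rotation":[0,0,0]},
    {"translation":[-0.004,0,-0.12],"rotation":[0,0,0]},
    {"translation":[-0.004,0,-0.12],"rotation":[0,0,0]},
    {"translation":[-0.004,0,-0.12],"rotation":[0,0,0]},
    {"translation":[-0.004,0,-0.12],"rotation":[0,0,0]}
  ]
}}

```text
t: 4.52
eef_pos: [0.4966, 0.1554, 0.0518]
ee_rot: [-3.141, 0.0, -1.677]
force: [0.3, -0.2, 1.6]
width: 0.0307
gripper_force: 0.0
```

Request:
{"op": "apply_moves", "data": {
  "steps": [
    {"translation":[0,0,0],"rotation":[0,0,0]},
    {"translation":[0,0,0],"rotation":[0,0,0]},
    {"translation":[0,0,0],"rotation":[0,0,0]},
    {"translation":[0,0,0],"rotation":[0,0,0]},
    {"translation":[0,0,0],"rotation":[0,0,0]},
    {"translation":[0,0,0],"rotation":[0,0,0]},
    {"translation":[0,0,0],"rotation":[0,0,0]},
    {"translation":[0,0,0],"rotation":[0,0,0]},
    {"translation":[0,0,0],"rotation":[0,0,0]},
    {"translation":[0,0,0],"rotation":[0,0,0]}
  ],
  "jaw": 1,
  "newtons": 35
}}

```text
t: 5.35
eef_pos: [0.4964, 0.1553, 0.0516]
ee_rot: [3.142, 0.0, -1.677]
force: [-0.6, -0.3, 0.8]
width: 0.0171
gripper_force: 35.0
```

Request:
{"op": "apply_moves", "data": {
  "steps": [
    {"translation":[0,0,0.008],"rotation":[0,0,0]},
    {"translation":[0.001,0.01,0.008],"rotation":[0,0,0]},
    {"translation":[0.002,0.02,0.008],"rotation":[0,0,0]},
    {"translation":[0.003,0.03,0.008],"rotation":[0,0,0]},
    {"translation":[0.004,0.038,0.008],"rotation":[0,0,0]},
    {"translation":[0.005,0.044,0.008],"rotation":[0,0,0]},
    {"translation":[0.005,0.046,0.008],"rotation":[0,0,0]},
    {"translation":[0.005,0.046,0.008],"rotation":[0,0,0]},
    {"translation":[0.005,0.046,0.008],"rotation":[0,0,0]},
    {"translation":[0.005,0.046,0.008],"rotation":[0,0,0]}
  ]
}}

```text
t: 6.18
eef_pos: [0.4964, 0.1641, 0.053]
ee_rot: [3.139, -0.004, -1.677]
force: [1.8, -10.0, -0.3]
width: 0.0174
gripper_force: 35.0
```

```bash
python3 -c "
from h import *
a=cv2.resize(grab_frame('side')[200:290,280:370],None,fx=4.4,fy=4.4,interpolation=2)
b=cv2.resize(grab_frame('top')[205:295,240:330],None,fx=4.4,fy=4.4,interpolation=2)
cv2.imwrite('pics/a2.png',np.hstack([a,b]))"
```

```text
(no output)
```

View pics/a2.png

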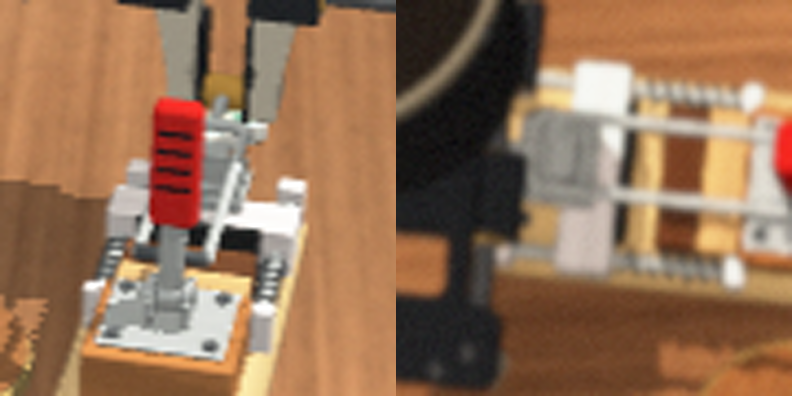

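The knob followed: the lever is now about upright to slightly forward, with its red tip at (178,105) in the crop, and the bar is near the lip's outer edge. I'll pull a little more, then lower.

Request:
{"op": "apply_moves", "data": {
  "steps": [
    {"translation":[0.002,0.006,0],"rotation":[0,0,0]},
    {"translation":[0.002,0.012,0],"rotation":[0,0,0]},
    {"translation":[0.002,0.012,-0.015],"rotation":[0,0,0]},
    {"translation":[0.002,0.012,-0.03],"rotation":[0,0,0]},
    {"translation":[0.002,0.01,-0.045],"rotation":[0,0,0]},
    {"translation":[0.002,0.008,-0.06],"rotation":[0,0,0]},
    {"translation":[0.002,0.006,-0.074],"rotation":[0,0,0]},
    {"translation":[0.002,0.004,-0.084],"rotation":[0,0,0]},
    {"translation":[0.002,0.004,-0.084],"rotation":[0,0,0]},
    {"translation":[0.002,0.004,-0.084],"rotation":[0,0,0]}
  ]
}}

```text
t: 7.12
eef_pos: [0.4973, 0.1661, 0.0323]
ee_rot: [3.14, -0.003, -1.677]
force: [-0.1, -6.0, 2.5]
width: 0.0177
gripper_force: 35.0
```

Request:
{"op": "apply_moves", "data": {
  "steps": [
    {"translation":[0,-0.006,0],"rotation":[0,0,0]},
    {"translation":[-0.001,-0.012,0],"rotation":[0,0,0]},
    {"translation":[-0.002,-0.018,0],"rotation":[0,0,0]},
    {"translation":[-0.003,-0.024,0],"rotation":[0,0,0]},
    {"translation":[-0.003,-0.03,0],"rotation":[0,0,0]},
    {"translation":[-0.004,-0.036,0],"rotation":[0,0,0]},
    {"translation":[-0.004,-0.036,0],"rotation":[0,0,0]},
    {"translation":[-0.004,-0.036,0],"rotation":[0,0,0]},
    {"translation":[-0.004,-0.036,0],"rotation":[0,0,0]},
    {"translation":[-0.004,-0.036,0],"rotation":[0,0,0]}
  ]
}}

```text
t: 7.95
eef_pos: [0.4983, 0.1614, 0.0332]
ee_rot: [-3.139, 0.004, -1.676]
force: [-2.6, 10.0, -0.4]
width: 0.0174
gripper_force: 35.1
```

Request:
{"op": "apply_moves", "data": {
  "steps": [
    {"translation":[0,-0.004,0],"rotation":[0,0,0]},
    {"translation":[0,-0.008,0],"rotation":[0,0,0]},
    {"translation":[0,-0.012,0],"rotation":[0,0,0]},
    {"translation":[0,-0.014,0],"rotation":[0,0,0]},
    {"translation":[0,-0.014,0],"rotation":[0,0,0]},
    {"translation":[0,-0.014,0],"rotation":[0,0,0]},
    {"translation":[0,-0.014,0],"rotation":[0,0,0]},
    {"translation":[0,-0.014,0],"rotation":[0,0,0]},
    {"translation":[0,-0.014,0],"rotation":[0,0,0]},
    {"translation":[0,-0.014,0],"rotation":[0,0,0]}
  ]
}}

```text
t: 8.78
eef_pos: [0.4981, 0.1579, 0.033]
ee_rot: [-3.139, 0.004, -1.677]
force: [-3.4, 11.2, -0.7]
width: 0.0175
gripper_force: 35.1
```

Request:
{"op": "apply_moves", "data": {
  "steps": [
    {"translation":[0,0,0],"rotation":[0,0,0]},
    {"translation":[0,0,0],"rotation":[0,0,0]},
    {"translation":[0,0,0],"rotation":[0,0,0]},
    {"translation":[0,0.03,0],"rotation":[0,0,0]},
    {"translation":[0,0.03,0.05],"rotation":[0,0,0]},
    {"translation":[0,0.03,0.15],"rotation":[0,0,0]},
    {"translation":[0,0.03,0.3],"rotation":[0,0,0]},
    {"translation":[0,0.03,0.45],"rotation":[0,0,0]},
    {"translation":[0,0.03,0.6],"rotation":[0,0,0]},
    {"translation":[0,0.03,0.6],"rotation":[0,0,0]}
  ],
  "jaw": 0.3
}}

```text
t: 9.62
eef_pos: [0.501, 0.1648, 0.1906]
ee_rot: [-3.131, 0.007, -1.676]
force: [1.6, 1.1, 0.1]
width: 0.0306
gripper_force: 0.0
```

```bash
python3 -c "
from h import *
a=cv2.resize(grab_frame('side')[200:290,280:370],None,fx=4.4,fy=4.4,interpolation=2)
b=cv2.resize(grab_frame('top')[205:295,250:340],None,fx=4.4,fy=4.4,interpolation=2)
cv2.imwrite('pics/a3.png',np.hstack([a,b]))"
```

```text
(no output)
```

View pics/a3.png

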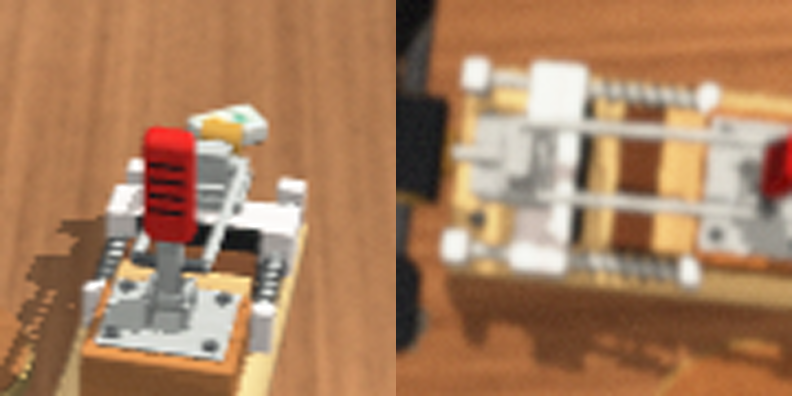

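The bar is now under the lip: in the top crop the wires pass beneath the keeper plate, and the knob has dropped beyond it to about (222,130) in the side crop. The lever is near upright. Next I'll close the fingers and put them on the keeper side of the grip.

Request:
{"op": "apply_moves", "data": {
  "steps": [
    {"translation":[-0.01,-0.1,0],"rotation":[0,0,0]},
    {"translation":[-0.02,-0.22,0],"rotation":[0,0,0]},
    {"translation":[-0.03,-0.34,0],"rotation":[0,0,0]},
    {"translation":[-0.042,-0.42,0],"rotation":[0,0,0]},
    {"translation":[-0.042,-0.42,-0.08],"rotation":[0,0,0]},
    {"translation":[-0.042,-0.42,-0.16],"rotation":[0,0,0]},
    {"translation":[-0.042,-0.42,-0.24],"rotation":[0,0,0]},
    {"translation":[-0.042,-0.42,-0.24],"rotation":[0,0,0]},
    {"translation":[-0.042,-0.42,-0.24],"rotation":[0,0,0]},
    {"translation":[-0.042,-0.42,-0.24],"rotation":[0,0,0]}
  ],
  "jaw": 1,
  "newtons": 20
}}

```text
t: 10.55
eef_pos: [0.487, 0.0579, 0.1229]
ee_rot: [3.141, -0.001, -1.676]
force: [-0.9, -0.1, 0.7]
width: 0.0007
gripper_force: 0.0
```

```bash
python3 -c "
import numpy as np
ax=np.array([.108,.994]);O=np.array([.4834,.028]);r=.072
A=O+ax*.030;zA=.122
for t in np.arange(.1,1.6,.1):
    x=-r*np.sin(t)+.006*np.cos(t)+.0095; z=.05+r*np.cos(t)+.006*np.sin(t)
    P=O+ax*x; print(round(t,2),((np.r_[P,z]-np.r_[A,zA])/.25).round(3),(np.r_[P,z]).round(4))
"
```

```text
0.1 [-0.009 -0.086  0.001] [0.4843 0.0362 0.1222]
0.2 [-0.012 -0.115 -0.001] [0.4835 0.0291 0.1218]
0.3 [-0.016 -0.143 -0.006] [0.4827 0.022  0.1206]
0.4 [-0.019 -0.171 -0.013] [0.482  0.0151 0.1187]
0.5 [-0.021 -0.198 -0.024] [0.4813 0.0084 0.1161]
0.6 [-0.024 -0.223 -0.037] [0.4806 0.002  0.1128]
0.7 [-0.027 -0.248 -0.052] [ 0.4799 -0.0041  0.1089]
0.8 [-0.029 -0.27  -0.07 ] [ 0.4793 -0.0097  0.1045]
0.9 [-0.032 -0.291 -0.09 ] [ 0.4787 -0.0149  0.0995]
1.0 [-0.034 -0.31  -0.112] [ 0.4782 -0.0196  0.094 ]
1.1 [-0.035 -0.326 -0.136] [ 0.4778 -0.0236  0.088 ]
1.2 [-0.037 -0.34  -0.161] [ 0.4774 -0.0271  0.0817]
1.3 [-0.038 -0.351 -0.188] [ 0.4771 -0.0299  0.075 ]
1.4 [-0.039 -0.36  -0.215] [ 0.4769 -0.0321  0.0682]
1.5 [-0.04  -0.365 -0.244] [ 0.4767 -0.0335  0.0611]
```

Request:
{"op": "apply_moves", "data": {
  "steps": [
    {"translation":[-0.005,-0.05,0],"rotation":[0,0,0]},
    {"translation":[-0.009,-0.086,0.001],"rotation":[0,0,0]},
    {"translation":[-0.01,-0.1,0],"rotation":[0,0,0]},
    {"translation":[-0.012,-0.115,-0.001],"rotation":[0,0,0]},
    {"translation":[-0.014,-0.129,-0.003],"rotation":[0,0,0]},
    {"translation":[-0.016,-0.143,-0.006],"rotation":[0,0,0]},
    {"translation":[-0.018,-0.157,-0.009],"rotation":[0,0,0]},
    {"translation":[-0.019,-0.171,-0.013],"rotation":[0,0,0]},
    {"translation":[-0.02,-0.185,-0.018],"rotation":[0,0,0]},
    {"translation":[-0.021,-0.198,-0.024],"rotation":[0,0,0]}
  ]
}}

```text
t: 11.38
eef_pos: [0.4819, 0.0085, 0.117]
ee_rot: [-3.141, 0.001, -1.676]
force: [-2.8, 3.8, 7.5]
width: 0.0003
gripper_force: 3.4
```

```bash
python3 -c "
from h import *
a=cv2.resize(grab_frame('side')[200:290,280:370],None,fx=4.4,fy=4.4,interpolation=2)
b=cv2.resize(grab_frame('top')[205:295,250:340],None,fx=4.4,fy=4.4,interpolation=2)
cv2.imwrite('pics/a4.png',np.hstack([a,b]))"
```

```text
(no output)
```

View pics/a4.png

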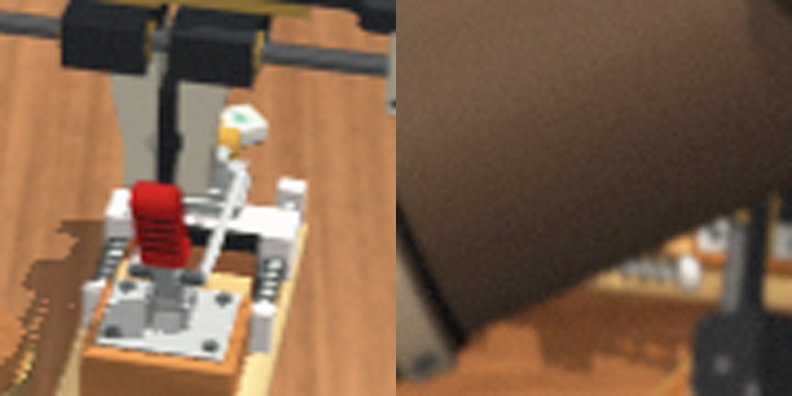

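```bash
python3 -c "
from h import *
ax=np.array([.108,.994]);O=np.array([.4834,.028])
for x,z in((.119,.045),(.120,.063)): print(proj('side',np.r_[O+ax*x,z]))
h=cv2.cvtColor(grab_frame('side'),cv2.COLOR_BGR2HSV);m=cv2.inRange(h,(12,150,110),(25,255,255));m[:215]=0;m[245:]=0;m[:,:320]=0;m[:,345:]=0
k,l,s,c=cv2.connectedComponentsWithStats(m);print(s,c)
"
```

```text
[329.15188426 232.84991148]
[329.57300933 224.8190596 ]
[[     0      0    640    480 307180]
 [   338    215      1      1      1]
 [   330    229      5      7     19]] [[319.49917963 239.50058923]
 [338.         215.        ]
 [331.78947368 231.26315789]]
```

The knob's row (231) matches the hooked pose (about 233 predicted, against 225 if unhooked). I'll continue the throw.

Request:
{"op": "apply_moves", "data": {
  "steps": [
    {"translation":[-0.001,-0.013,-0.006],"rotation":[0,0,0]},
    {"translation":[-0.003,-0.025,-0.013],"rotation":[0,0,0]},
    {"translation":[-0.004,-0.038,-0.02],"rotation":[0,0,0]},
    {"translation":[-0.006,-0.05,-0.028],"rotation":[0,0,0]},
    {"translation":[-0.007,-0.061,-0.037],"rotation":[0,0,0]},
    {"translation":[-0.008,-0.072,-0.046],"rotation":[0,0,0]},
    {"translation":[-0.009,-0.083,-0.056],"rotation":[0,0,0]},
    {"translation":[-0.011,-0.093,-0.066],"rotation":[0,0,0]},
    {"translation":[-0.012,-0.103,-0.077],"rotation":[0,0,0]},
    {"translation":[-0.013,-0.112,-0.088],"rotation":[0,0,0]}
  ]
}}

```text
t: 12.37
eef_pos: [0.4786, -0.0199, 0.0949]
ee_rot: [-3.141, 0.0, -1.676]
force: [-0.4, 3.3, 5.7]
width: 0.0006
gripper_force: 3.1
```

Request:
{"op": "apply_moves", "data": {
  "steps": [
    {"translation":[-0.001,-0.008,-0.012],"rotation":[0,0,0]},
    {"translation":[-0.001,-0.016,-0.024],"rotation":[0,0,0]},
    {"translation":[-0.002,-0.023,-0.036],"rotation":[0,0,0]},
    {"translation":[-0.003,-0.03,-0.049],"rotation":[0,0,0]},
    {"translation":[-0.003,-0.036,-0.062],"rotation":[0,0,0]},
    {"translation":[-0.004,-0.041,-0.076],"rotation":[0,0,0]},
    {"translation":[-0.004,-0.046,-0.09],"rotation":[0,0,0]},
    {"translation":[-0.005,-0.05,-0.103],"rotation":[0,0,0]},
    {"translation":[-0.005,-0.053,-0.117],"rotation":[0,0,0]},
    {"translation":[-0.006,-0.055,-0.132],"rotation":[0,0,0]}
  ]
}}

```text
t: 13.2
eef_pos: [0.4768, -0.0339, 0.0614]
ee_rot: [-3.141, -0.0, -1.677]
force: [1.0, -2.9, 3.0]
width: 0.0003
gripper_force: 1.7
```

Request:
{"op": "apply_moves", "data": {
  "steps": [
    {"translation":[0,-0.01,-0.004],"rotation":[0,0,0]},
    {"translation":[-0.001,-0.02,-0.008],"rotation":[0,0,0]},
    {"translation":[-0.002,-0.03,-0.012],"rotation":[0,0,0]},
    {"translation":[-0.002,-0.03,-0.016],"rotation":[0,0,0]},
    {"translation":[-0.002,-0.03,-0.02],"rotation":[0,0,0]},
    {"translation":[-0.002,-0.03,-0.024],"rotation":[0,0,0]},
    {"translation":[-0.002,-0.03,-0.028],"rotation":[0,0,0]},
    {"translation":[-0.002,-0.03,-0.032],"rotation":[0,0,0]},
    {"translation":[-0.002,-0.03,-0.036],"rotation":[0,0,0]},
    {"translation":[-0.002,-0.03,-0.036],"rotation":[0,0,0]}
  ]
}}

```text
t: 14.03
eef_pos: [0.476, -0.041, 0.0523]
ee_rot: [3.141, -0.0, -1.677]
force: [-0.9, -1.1, 2.5]
width: 0.0006
gripper_force: 0.6
```

Request:
{"op": "apply_moves", "data": {
  "steps": [
    {"translation":[0,0,-0.002],"rotation":[0,0,0]},
    {"translation":[0,0,-0.004],"rotation":[0,0,0]},
    {"translation":[0,0,-0.006],"rotation":[0,0,0]},
    {"translation":[0,0,-0.008],"rotation":[0,0,0]},
    {"translation":[0,0,-0.008],"rotation":[0,0,0]},
    {"translation":[0,0,-0.008],"rotation":[0,0,0]},
    {"translation":[0,0,-0.008],"rotation":[0,0,0]},
    {"translation":[0,0,-0.008],"rotation":[0,0,0]},
    {"translation":[0,0,-0.008],"rotation":[0,0,0]},
    {"translation":[0,0,-0.008],"rotation":[0,0,0]}
  ]
}}

```text
t: 14.87
eef_pos: [0.4762, -0.0409, 0.0505]
ee_rot: [3.142, 0.0, -1.677]
force: [-1.6, -0.1, 0.0]
width: 0.0007
gripper_force: 0.1
```

Request:
{"op": "apply_moves", "data": {
  "steps": [
    {"translation":[0,0,-0.002],"rotation":[0,0,0]},
    {"translation":[0,0,-0.004],"rotation":[0,0,0]},
    {"translation":[0,0,-0.006],"rotation":[0,0,0]},
    {"translation":[0,0,-0.008],"rotation":[0,0,0]},
    {"translation":[0,0,-0.008],"rotation":[0,0,0]},
    {"translation":[0,0,-0.008],"rotation":[0,0,0]},
    {"translation":[0,0,-0.008],"rotation":[0,0,0]},
    {"translation":[0,0,-0.008],"rotation":[0,0,0]},
    {"translation":[0,0,-0.008],"rotation":[0,0,0]},
    {"translation":[0,0,-0.008],"rotation":[0,0,0]}
  ]
}}

```text
t: 15.7
eef_pos: [0.4763, -0.041, 0.0486]
ee_rot: [-3.142, 0.0, -1.677]
force: [0.3, 0.1, 1.1]
width: 0.0008
gripper_force: 0.2
```

Request:
{"op": "apply_moves", "data": {
  "steps": [
    {"translation":[0,0,-0.002],"rotation":[0,0,0]},
    {"translation":[0,0,-0.004],"rotation":[0,0,0]},
    {"translation":[0,0,-0.006],"rotation":[0,0,0]},
    {"translation":[0,0,-0.008],"rotation":[0,0,0]},
    {"translation":[0,0,-0.008],"rotation":[0,0,0]},
    {"translation":[0,0,-0.008],"rotation":[0,0,0]},
    {"translation":[0,0,-0.008],"rotation":[0,0,0]},
    {"translation":[0,0,-0.008],"rotation":[0,0,0]},
    {"translation":[0,0,-0.008],"rotation":[0,0,0]},
    {"translation":[0,0,-0.008],"rotation":[0,0,0]}
  ]
}}

```text
t: 16.53
eef_pos: [0.4762, -0.041, 0.0465]
ee_rot: [3.142, -0.0, -1.677]
force: [0.1, 0.4, 0.3]
width: 0.0002
gripper_force: 0.1
```

```bash
python3 -c "
from h import *
crop('side',280,200,90,130,4.5,'a5.png')"
```

```text
(no output)
```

View pics/a5.png

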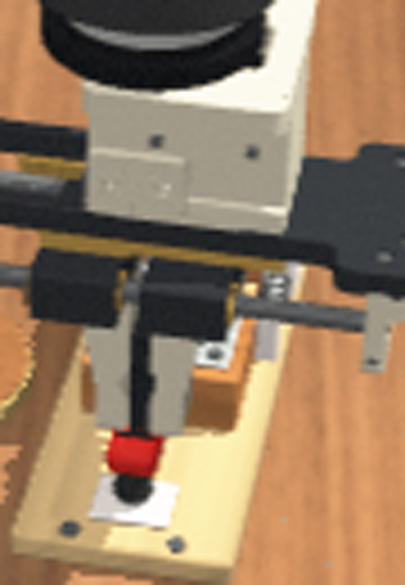

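The lever lies under the fingers with its red tip at (133,460), just above the black pad at (133,490). I'll keep pressing in small steps.

Request:
{"op": "apply_moves", "data": {
  "steps": [
    {"translation":[0,0,-0.002],"rotation":[0,0,0]},
    {"translation":[0,0,-0.004],"rotation":[0,0,0]},
    {"translation":[0,0,-0.006],"rotation":[0,0,0]},
    {"translation":[0,0,-0.008],"rotation":[0,0,0]},
    {"translation":[0,0,-0.008],"rotation":[0,0,0]},
    {"translation":[0,0,-0.008],"rotation":[0,0,0]},
    {"translation":[0,0,-0.008],"rotation":[0,0,0]},
    {"translation":[0,0,-0.008],"rotation":[0,0,0]},
    {"translation":[0,0,-0.008],"rotation":[0,0,0]},
    {"translation":[0,0,-0.008],"rotation":[0,0,0]}
  ]
}}

```text
t: 17.42
eef_pos: [0.4762, -0.041, 0.0445]
ee_rot: [3.142, -0.0, -1.677]
force: [-0.2, -0.3, -0.3]
width: 0.0002
gripper_force: 0.1
```

Request:
{"op": "apply_moves", "data": {
  "steps": [
    {"translation":[0,0,-0.002],"rotation":[0,0,0]},
    {"translation":[0,0,-0.004],"rotation":[0,0,0]},
    {"translation":[0,0,-0.004],"rotation":[0,0,0]},
    {"translation":[0,0,-0.006],"rotation":[0,0,0]},
    {"translation":[0,0,-0.006],"rotation":[0,0,0]},
    {"translation":[0,0,-0.006],"rotation":[0,0,0]},
    {"translation":[0,0,-0.006],"rotation":[0,0,0]},
    {"translation":[0,0,-0.006],"rotation":[0,0,0]},
    {"translation":[0,0,-0.006],"rotation":[0,0,0]},
    {"translation":[0,0,-0.006],"rotation":[0,0,0]}
  ]
}}

```text
t: 18.25
eef_pos: [0.4762, -0.041, 0.0431]
ee_rot: [3.142, -0.0, -1.677]
force: [0.1, -0.0, 0.6]
width: 0.0006
gripper_force: 0.2
```

Request:
{"op": "apply_moves", "data": {
  "steps": [
    {"translation":[0,0,-0.002],"rotation":[0,0,0]},
    {"translation":[0,0,-0.004],"rotation":[0,0,0]},
    {"translation":[0,0,-0.004],"rotation":[0,0,0]},
    {"translation":[0,0,-0.006],"rotation":[0,0,0]},
    {"translation":[0,0,-0.006],"rotation":[0,0,0]},
    {"translation":[0,0,-0.006],"rotation":[0,0,0]},
    {"translation":[0,0,-0.006],"rotation":[0,0,0]},
    {"translation":[0,0,-0.006],"rotation":[0,0,0]},
    {"translation":[0,0,-0.006],"rotation":[0,0,0]},
    {"translation":[0,0,-0.006],"rotation":[0,0,0]}
  ]
}}

```text
t: 19.08
eef_pos: [0.4762, -0.041, 0.0415]
ee_rot: [3.142, -0.0, -1.677]
force: [-0.0, 0.2, -0.1]
width: 0.0002
gripper_force: 0.1
```

Request:
{"op": "apply_moves", "data": {
  "steps": [
    {"translation":[0,0,-0.002],"rotation":[0,0,0]},
    {"translation":[0,0,-0.004],"rotation":[0,0,0]},
    {"translation":[0,0,-0.004],"rotation":[0,0,0]},
    {"translation":[0,0,-0.006],"rotation":[0,0,0]},
    {"translation":[0,0,-0.006],"rotation":[0,0,0]},
    {"translation":[0,0,-0.006],"rotation":[0,0,0]},
    {"translation":[0,0,-0.006],"rotation":[0,0,0]},
    {"translation":[0,0,-0.006],"rotation":[0,0,0]},
    {"translation":[0,0,-0.006],"rotation":[0,0,0]},
    {"translation":[0,0,-0.006],"rotation":[0,0,0]}
  ]
}}

```text
t: 19.92
eef_pos: [0.4763, -0.0409, 0.0404]
ee_rot: [-3.141, 0.0, -1.677]
force: [-1.5, 1.1, 7.0]
width: 0.0006
gripper_force: 3.2
```

Request:
{"op": "apply_moves", "data": {
  "steps": [
    {"translation":[0,0,-0.001],"rotation":[0,0,0]},
    {"translation":[0,0,-0.001],"rotation":[0,0,0]},
    {"translation":[0,0,-0.002],"rotation":[0,0,0]},
    {"translation":[0,0,-0.002],"rotation":[0,0,0]},
    {"translation":[0,0,-0.002],"rotation":[0,0,0]},
    {"translation":[0,0,-0.002],"rotation":[0,0,0]},
    {"translation":[0,0,-0.002],"rotation":[0,0,0]},
    {"translation":[0,0,-0.002],"rotation":[0,0,0]},
    {"translation":[0,0,-0.002],"rotation":[0,0,0]},
    {"translation":[0,0,-0.002],"rotation":[0,0,0]}
  ]
}}

```text
t: 20.75
eef_pos: [0.4764, -0.0409, 0.0402]
ee_rot: [-3.141, 0.0, -1.677]
force: [-3.9, 1.0, 10.7]
width: 0.0005
gripper_force: 5.0
```

The stop is reached: 10.7 N, stiff contact. I'll lift away.

Request:
{"op": "apply_moves", "data": {
  "steps": [
    {"translation":[0,0,0.004],"rotation":[0,0,0]},
    {"translation":[0,0,0.02],"rotation":[0,0,0]},
    {"translation":[0,0,0.08],"rotation":[0,0,0]},
    {"translation":[0,0,0.2],"rotation":[0,0,0]},
    {"translation":[0,-0.1,0.35],"rotation":[0,0,0]},
    {"translation":[0,-0.25,0.5],"rotation":[0,0,0]},
    {"translation":[0,-0.4,0.6],"rotation":[0,0,0]},
    {"translation":[0,-0.55,0.6],"rotation":[0,0,0]},
    {"translation":[0,-0.7,0.6],"rotation":[0,0,0]},
    {"translation":[0,-0.8,0.6],"rotation":[0,0,0]}
  ]
}}

```text
t: 21.58
eef_pos: [0.4763, -0.2434, 0.1911]
ee_rot: [-3.139, -0.0, -1.677]
force: [1.4, 0.0, -0.8]
width: 0.0003
gripper_force: 0.0
```

Request:
{"op": "apply_moves", "data": {
  "steps": [
    {"translation":[0,-0.15,0],"rotation":[0,0,0]},
    {"translation":[0,-0.3,0],"rotation":[0,0,0]},
    {"translation":[0,-0.4,0],"rotation":[0,0,0]},
    {"translation":[0,-0.4,0],"rotation":[0,0,0]},
    {"translation":[0,-0.4,0],"rotation":[0,0,0]},
    {"translation":[0,-0.4,0],"rotation":[0,0,0]},
    {"translation":[0,-0.4,0],"rotation":[0,0,0]},
    {"translation":[0,-0.4,0],"rotation":[0,0,0]},
    {"translation":[0,-0.4,0],"rotation":[0,0,0]},
    {"translation":[0,-0.4,0],"rotation":[0,0,0]}
  ]
}}

```text
t: 22.42
eef_pos: [0.4765, -0.3403, 0.1899]
ee_rot: [-3.141, -0.0, -1.676]
force: [-0.4, -0.8, 0.5]
width: 0.0004
gripper_force: 0.0
```

```bash
python3 -c "
from h import *
a=cv2.resize(grab_frame('side')[210:335,270:370],None,fx=4,fy=4,interpolation=2)
b=cv2.resize(grab_frame('top')[205:295,250:395],None,fx=2.7,fy=2.7,interpolation=2)
o=np.zeros((500,800,3),np.uint8);o[:a.shape[0],:400]=a;o[:b.shape[0],400:400+b.shape[1]]=b
cv2.imwrite('pics/a6.png',o)"
```

```text
(no output)
```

View pics/a6.png

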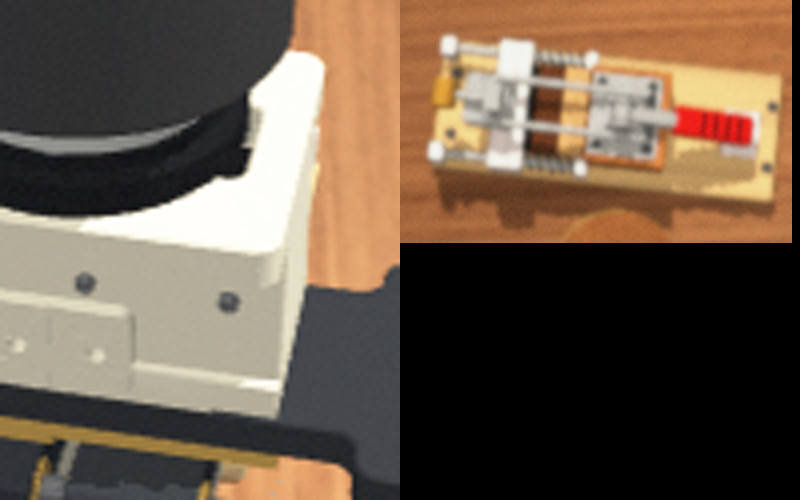

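The top crop shows the lever lying flat over the pad at (715,125), the loop hooked under the keeper, and the jaw closed against the block.

```bash
python3 -c "
from station import *
print(job_done())"
```

```text
the job is handed in; nothing more can be done
None
```

The latch is closed and handed in at about 22.5 s of the 53 s: the loop is hooked behind the keeper's lip, the lever is past toggle and pressed onto its stop with about 11 N (roughly 1.1 kg), the block is clamped, and I saw no contact with anything lying around the jig.

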